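Clip the job fob onto the watch tray's eye

ROBOT

A 6-joint arm with a two-finger parallel gripper is mounted at the origin on the work surface. World frame = base frame: x ahead of the robot, y to its left, z up, the work surface at z = 0. Lengths are in m, angles in rad, forces in N, time in s.
With the tool pointing down it reaches from about 0.425 to 0.95 m from the base axis. Payload 3.5 kg.
Tool frame: the origin (TCP) lies midway between the tips of the shut fingers; the grasp point (between the pads) lies 19 mm behind it (ctrl.pinch_z is the distance from the TCP to the grasp point, in m); z points along the fingers, y is the line along which they close (so a half turn about z gives the same grasp; the last joint's range is limited). The gripper opens to 85 mm and grips with 20 to 120 N. Pads are 22 mm wide; open, the fingers measure 114 mm over their backs; the gripper's body (76 mm by 85 mm) begins 54 mm behind the grasp point. The pads swing forward as they close: fully open they stand 13 mm farther back than shut.
Start: joints at [-1.445, 0.286, 1.577, -0, 1.279, -0.15], TCP at [0.184, -0.649, 0.21] pointing down, gripper open.
Joint ranges: [-2.77, 2.77], [-0.9, 2.22], [0.21, 2.48], [-1.53, 4.67], [0.24, 2.81], [-2.84, 2.84]. Speed limits (rad/s): [2.79, 2.79, 3.14, 3.14, 3.14, 3.14].

INTERFACE

Orientations are given as a unit quaternion [x, y, z, w].
In Python, from plant import get_state, viewer, sign_off, ctrl gives the robot as it stands. The module is installed in compiled form; this text tells all that it offers.
- The arm moves only by the shell command python3 -m handwheel 'ROWS' [FORCE]. ROWS is JSON, a list that holds one entry, the list of rows, each a list of 5 numbers: the finger opening in m, from 0 to 0.0854, then the shift along the tool's x, y, z in m, then the turn about the tool's z in degrees. In form: [[[claw, x, y, z, spin], ...]]. A call has 1 to 12 rows; each row shifts and turns the commanded pose from where the row before left it, along the tool's axes as they then stand; what a row does not reach is not made up. A row lasts 1/12 s, in which the tool goes at most 41.7 mm and 7.16 degrees, less where a joint would pass 70% of its speed; a pose out of reach is approached as far as the arm can. A call is refused whole if a number of a shift passes 0.0417 or a number of a turn 7.16, either way. A call with a gripper value outside its range is refused whole. The fingers move at their own pace and stop on an object; FORCE is the grip in N (left out, the last holds). Time passes only in rows, so rows that do not move let the fingers close. It gives the time, the measured TCP pose, the force, the opening and the grip force at its end, in the units of the state.
- get_state(): the state, without advancing time (a new reading comes with each control period).
- viewer.read_camera(name): name is "scene" or "top" or "wrist"; returns the picture (400x640x3 uint8, blue, green, red); there is no depth.
- viewer.camera_params(name): a dict with "fov_y" (degrees; the focal length in pixels is half the picture's height over the tangent of half this angle, whatever the lens; pixels are square), "cx", "cy" (the principal point, pixels), "xyz" and "attitude" of the camera in the world; the wrist camera has in their place "hand_eye" (4x4, takes a point from camera to tool coordinates, whose origin is the TCP and whose axes are the flange's). Camera axes: x right, y up, looking along -z (the intrinsics and any distortion apply to the point x, -y, -z); pixel columns grow to the right and rows downward; lengths in m; the calibration is good to about 2 mm. A picture is of the moment at which its call begins: read the wrist's pose just before it. camera_params takes no time and is no camera call.
- sign_off(): hands the job in; it is judged then, once.
Trained networks look in the newest picture that a camera, given by its name, has taken for a name from the list of things; names that differ only in an ending like _2 or _b are one class to them, and where a whole thing is asked for, a point or a joint stands for the part that bears it (a point fixed in the world has none). Each returns a list of dicts, best first, with "confidence" (0 to 1); they miss things now and then, are a little off and sometimes report something else, mostly with a low value. They report only what shows in the picture. A call takes as long as a camera call. They do not tell look-alikes from the thing itself.
- viewer.look_for(camera, name): "extent" ([left, top, width, height] as shares, 0 to 1, of the picture: columns of its width, rows of its height, round what is visible of it).
- viewer.outline_of(camera, name): "mask" (400x640 bool, what is visible of it) and "extent" ([left, top, width, height] as shares, 0 to 1, of the picture: columns of its width, rows of its height, round what is visible of it).
- viewer.pinpoint(camera, name): "xy" ([column, row] as shares, 0 to 1, of the picture: columns of its width, rows of its height: a listed point, or the origin of a listed thing).
The state is a dict: "time": time; "qpos": joint angles; "dq": joint speeds; "joint_efforts": joint torques, N m; "eef_pos": TCP position; "tcp_rot": TCP orientation; "contact_force": force on the tool from outside, world axes, zero at the start; "wrist_torque": the same for the moment, N m; "opening": opening from 0.0 (shut) to 1.0 (fully open); "finger_force": force on a finger pad.
Only numpy, scipy, OpenCV 4.12 (cv2) and the standard library are available. Lean on these libraries where they do the work, as an engineer would, in place of code of your own. Each camera call takes 0.05 s, during which the arm holds its last target. There are 200 camera calls.

TASK

Tag the repair: press the fob's snap hook, gate first, against the upright bar of the eye on the tray that holds the wristwatch, until the bar is inside the hook and the gate has sprung shut behind it. Then prove the catch with a light tug, held steady at about 7 N for a second, pulling the bar into the end of the hook, and lay the fob down flat on the bench, still hooked. Be gentle with the eye (never more than 12 N) and leave the empty tray's eye, the jar, the cup and the screwdriver alone.

Things in the scene. Friction and masses are not known exactly. Their poses are not given: they have to be found in the camera images.
- fob: Loose job fob lying flat: black plastic block 50 x 28 x 20 mm (x, y, z) with a level snap hook (carabiner, 6 mm wire) rigid on its +x end; 60 to 120 g. Grip the block across its y faces. Origin: centre of the block's underside; x along the hook to its far end, y to the gate side, z up. Wire centred 10 mm up; hook reaches x = 91 mm, y = +-15 mm.
- hook_bow (a point): Fob point (82.5, 0, 10) mm, axes as the fob's: where the centre of the eye's 5 mm bar lies when seated in the hook's rounded far end. Pulling the fob along its -x seats the bar here.
- hook_mouth (a point): Fob point (62, 12, 10) mm, on the shut gate: a good place to press the bar. Press along the fob's +y until the bar's centre is at fob y below 6 mm (2 mm is good); then draw the fob back along its -x about 20 mm: the bar slides under the nose into the far end and off the gate's tip; the gate snaps shut once the bar's centre is beyond about x = 76 mm.
- hook_nose (a point): Fob point (70, 12, 10) mm: free end of the fixed nose, the wire on the gate side that runs back from the hook's far end. The gate fills the gap from here to its hinge at fob (37, 12) mm; the bar must enter in that gap.
- hook_spine (a point): Fob point (55, -12, 10) mm: middle of the hook's closed side (spine), wire along x at y = -12 mm. The inside of the hook is 18 mm wide, so the bar's centre meets the spine at y = -6.5 mm.
- gate (a joint): Hinge of the hook's sprung gate, a 5 mm steel bar 34 mm long: 0 rad shut, grows as it is pressed inwards (towards the spine), stop at 0.6 rad; it does not open outwards. Spring: about 0.05 N m to start, 0.15 N m at the stop, so about 2 to 7 N at hook_mouth; nearer the hinge it is much stiffer.
- watch_tray: Open wooden tray 110 x 140 x 24 mm (x, y, z) with a steel wristwatch (40 mm case, black strap) lying in it; it does not move. Origin: centre of its underside. x points away from its eye side, z up.
- watch_eye: Eye of the watch tray, fixed at tray (-93, 50, 0) mm, axes as the tray's: an upright inverted U of 5 mm steel bar: front bar at the origin, rear bar 35.5 mm behind (+x) at the tray wall, top bar at z = 40 mm; foot plate 3 mm thick below (x -8 to 38 mm, 18 mm wide). Rigid; it must not be loaded with over 12 N (a light fixing).
- watch_bar (a point): Centre of the watch eye's front bar, 18 mm above the bench, axes as the tray's; the bar is free from 3 to 35 mm height. The hook goes round it level, its underside 0 to 15 mm off the bench, gate facing tray +x, hook pointing to tray -y, so that the block lies beyond the tray's +y end, with room for the fingers.
- watch_rear (a point): Centre of the watch eye's rear bar, against the tray wall; the gap to the front bar is 30.5 mm clear.
- empty_tray: The same tray with nothing in it, with the same eye; it does not move. The two trays may stand either way round, left or right.
- empty_eye: Eye of the empty tray, like the other one; not to be touched by the fob.
- parts_jar: Small glass jar, 40 mm across, 45 mm high, bystander. Origin: centre of its underside.
- cup: Red plastic cup, 64 mm across, 55 mm high, bystander. Origin: centre of its underside.
- driver: Screwdriver 150 mm long lying on the bench, bystander. Origin under its middle.
Not all that is in view belongs to the job. There is more than one size of the fob; the one meant has the size given above. What is shaped like the watch_tray but blue is not meant.

How it is judged:
By the outcome, as a careful person would: the job done as asked, in the order asked, and still so for the second after the job is handed in, with the robot touching nothing.
It also fails if it takes over 54 s, if anything falls off the work surface, if the arm or the gripper's body presses on something with over 40 N, if the wrist force passes 120 N, or if a joint passes its speed limit or range.

## Working session

There is one attempt and no reset: what is moved stays moved. The work goes in short steps, Python scripts to look and compute and a shell command to move; the robot and the scene stay as the last step left them, time stands still between calls to the robot, and variables do not carry over. Pictures are saved under pics/ and viewed, at most 10 in all, crops included, and the job is handed in when it is done.

```bash
mkdir -p pics; cat > h.py <<'E'
import numpy as np, cv2
from scipy.spatial.transform import Rotation as R
from plant import get_state, viewer, sign_off, ctrl
def cam(name, st=None):
    p=viewer.camera_params(name)
    f=200/np.tan(np.radians(p['fov_y'])/2)
    if 'hand_eye' in p:
        st=st or get_state(); T=np.eye(4);T[:3,:3]=R.from_quat(st['tcp_rot']).as_matrix();T[:3,3]=st['eef_pos']
        T=T@np.array(p['hand_eye'])
    else:
        T=np.eye(4);a=np.array(p['attitude']);T[:3,:3]=a if a.shape==(3,3) else R.from_quat(a).as_matrix();T[:3,3]=p['xyz']
    return f,p['cx'],p['cy'],T,p
def ground(c,u,v,z):
    f,cx,cy,T,p=c
    d=T[:3,:3]@np.array([(u-cx)/f,-(v-cy)/f,-1]); o=T[:3,3]
    return o+d*(z-o[2])/d[2]
def proj(c,P):
    f,cx,cy,T,p=c
    q=T[:3,:3].T@(np.array(P)-T[:3,3]); return cx+f*q[0]/-q[2], cy-f*q[1]/-q[2]
E
python3 - <<'E'
from h import *
print(get_state())
for n in('scene','top','wrist'):
    print(n,viewer.camera_params(n)); c=cam(n); im=viewer.read_camera(n); cv2.imwrite(f'pics/{n}0.png',im)
for n in('top','wrist'):
  c=cam(n)
  for k,z in(('fob',0),('hook_bow',.01),('watch_tray',0),('empty_tray',0),('watch_bar',.018),('watch_rear',.018)):
    for d in viewer.pinpoint(n,k)[:3]:
        u,v=d['xy'][0]*640,d['xy'][1]*400
        print(n,k,round(d['confidence'],2),round(u),round(v),ground(c,u,v,z).round(4))
E
```

```text
{'time': 0.0, 'qpos': array([-1.44500841e+00,  2.87168271e-01,  1.57815757e+00, -1.87567368e-06,
        1.27858374e+00, -1.49988259e-01]), 'dq': array([ 0.00203463,  0.00087518,  0.00213867,  0.00131037,  0.00136703,
       -0.00065826]), 'joint_efforts': array([-4.82343003e-04, -4.05981553e+01, -2.92624784e+01, -1.57969080e-04,
        5.77869709e-03,  4.42607956e-06]), 'eef_pos': array([ 0.18374606, -0.64878914,  0.20885601]), 'tcp_rot': array([ 9.90507789e-01,  1.37451731e-01,  1.31195781e-05, -1.15839068e-03]), 'contact_force': array([-1.25666533, -0.22391939, -0.63014986]), 'wrist_torque': array([0.06889409, 0.05316543, 0.00041326]), 'finger_force': 0.0, 'opening': 0.9988080538430125}
scene {'fov_y': 42.07885380559396, 'cx': 312.8836969175628, 'cy': 194.7625498078762, 'xyz': array([ 1.13538063, -1.17290505,  1.08234215]), 'attitude': array([0.4247073 , 0.10827423, 0.22797786, 0.86944034])}
top {'fov_y': 45.173620623370205, 'cx': 318.4834980198184, 'cy': 189.0977379103456, 'xyz': array([ 0.42434307, -0.01180445,  1.29793735]), 'attitude': array([ 0.01245985, -0.03070194, -0.7028
[... 580 characters left out ...]
8 -0.1319  0.    ]
top hook_bow 0.86 294 238 [0.3725 0.0182 0.01  ]
top hook_bow 0.49 334 240 [ 0.3665 -0.0863  0.01  ]
top hook_bow 0.49 264 212 [0.4405 0.1007 0.01  ]
top watch_tray 0.92 475 271 [ 0.2878 -0.4689  0.    ]
top watch_tray 0.63 386 129 [ 0.671  -0.2278  0.    ]
top empty_tray 0.83 253 127 [0.6708 0.1343 0.    ]
top watch_bar 0.57 356 159 [ 0.5852 -0.1437  0.018 ]
top watch_bar 0.56 447 299 [ 0.2156 -0.3885  0.018 ]
top watch_bar 0.49 316 108 [ 0.7226 -0.0361  0.018 ]
top watch_rear 0.71 447 285 [ 0.2514 -0.3875  0.018 ]
top watch_rear 0.42 358 146 [ 0.621  -0.1482  0.018 ]
wrist watch_bar 0.84 50 47 [ 0.2211 -0.3748  0.018 ]
wrist watch_rear 0.92 69 9 [ 0.2583 -0.39    0.018 ]
```

View pics/top0.png

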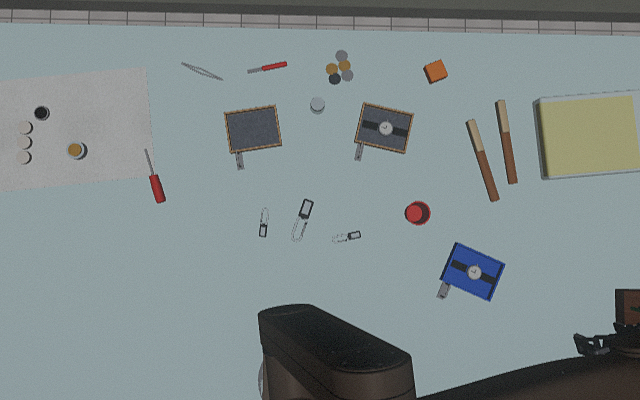

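View pics/scene0.png

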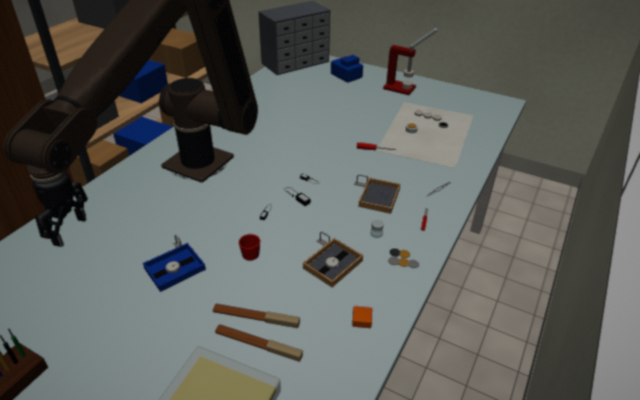

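The top view shows three fobs. The middle one (303,220) is about 44 px long, which matches 116 mm, and the other two are smaller. The wooden tray with the watch is at (385,128) with its eye near (358,152). The empty tray is at (253,128), the blue decoy at (473,271), the cup at (418,212) and the jar at (317,105). The scene view agrees.

```bash
python3 -m handwheel '[[[0.0854,0.032,-0.022,0,0],[0.0854,0.032,-0.022,0,0],[0.0854,0.032,-0.022,0,0],[0.0854,0.032,-0.022,0,0],[0.0854,0.032,-0.022,0,0],[0.0854,0.032,-0.022,0,0],[0.0854,0.032,-0.022,0,0],[0.0854,0.032,-0.022,0,0],[0.0854,0.032,-0.022,0,0],[0.0854,0.032,-0.022,0,0],[0.0854,0.032,-0.022,0,0],[0.0854,0.032,-0.022,0,0]]]' 30
python3 -m handwheel '[[[0.0854,0,0,0,7],[0.0854,0,0,0,7],[0.0854,0,0,0,7],[0.0854,0,0,0,7],[0.0854,0,0,0,7],[0.0854,0,0,0,0]]]'
python3 - <<'E'
from h import *
st=get_state();print(st['eef_pos'],R.from_quat(st['tcp_rot']).as_matrix()[:,0],st['qpos'],st['contact_force'])
im=viewer.read_camera('wrist');cv2.imwrite('pics/w1.png',im)
c=cam('wrist',st)
for k,z in(('fob',0),('hook_bow',.01),('hook_nose',.01),('hook_spine',.01),('watch_tray',0),('watch_bar',.018),('watch_rear',.018)):
    for d in viewer.pinpoint('wrist',k)[:3]:
        u,v=d['xy'][0]*640,d['xy'][1]*400
        print(k,round(d['confidence'],2),round(u),round(v),ground(c,u,v,z).round(4))
E
```

```text
time: 1.75
eef_pos: [0.4824, -0.2892, 0.2106]
tcp_rot: [0.991, 0.137, 0.0, 0.0]
contact_force: [-0.8, -0.5, -0.0]
opening: 0.999
finger_force: 0.0
time: 2.25
eef_pos: [0.4815, -0.2908, 0.2104]
tcp_rot: [0.986, -0.168, 0.0, 0.0]
contact_force: [-0.1, 0.7, -0.2]
opening: 0.998
finger_force: 0.0
[ 0.4815385  -0.29077882  0.21039674] [ 9.43767570e-01 -3.30609560e-01  3.05266914e-04] [-7.23617752e-01  3.90623119e-02  1.85643448e+00  4.93044874e-05
  1.24578529e+00  1.18411225e+00] [-0.07006211  0.69767978 -0.21600328]
fob 0.92 235 281 [ 0.3836 -0.1408  0.    ]
fob 0.62 110 263 [ 0.4524 -0.0126  0.    ]
fob 0.62 49 335 [0.3897 0.1091 0.    ]
hook_bow 0.83 26 295 [0.4509 0.0921 0.01  ]
hook_bow 0.61 117 329 [0.3751 0.0156 0.01  ]
hook_bow 0.51 350 193 [ 0.4443 -0.3034  0.01  ]
hook_nose 0.67 161 106 [ 0.5907 -0.1557  0.01  ]
hook_nose 0.65 24 309 [0.4357 0.1054 0.01  ]
hook_nose 0.57 127 318 [ 0.3845 -0.0034  0.01  ]
hook_spine 0.96 40 311 [0.4275 0.0892 0.01  ]
hook_spine 0.56 103 311 [0.4028 0.0183 0.01  ]
watch_tray 0.61 518 268 [ 0.2897 -0.4598  0.    ]
watch_bar 0.83 152 110 [ 0.5896 -0.1501  0.018 ]
watch_rear 0.79 139 70 [ 0.6257 -0.1555  0.018 ]
watch_rear 0.39 105 309 [0.4079 0.0078 0.018 ]
```

View pics/w1.png

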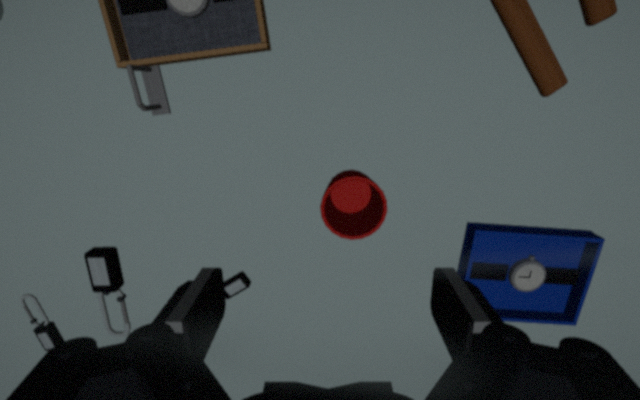

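The wrist view shows the big fob's block at (103,270) with its hook running to (117,333) and the gate side to the right. The watch tray is at the top left, with its eye's front bar foot at (150,108). The cup is in the middle.

```bash
python3 -m handwheel '[[[0.0854,-0.0172,-0.0362,0,0],[0.0854,-0.0172,-0.0362,0,0],[0.0854,-0.0172,-0.0362,0,0],[0.0854,-0.0172,-0.0362,0,0],[0.0854,-0.0172,-0.0362,0,0],[0.0854,-0.0172,-0.0362,0.02,0],[0.0854,-0.0172,-0.0362,0.03,0],[0.0854,0,0,0.03,0],[0.0854,0,0,0.0,0],[0.0854,0,0,0.0,0]]]'
python3 - <<'E'
from h import *
st=get_state();print(st['eef_pos'],R.from_quat(st['tcp_rot']).as_matrix()[:,0],st['qpos'],st['contact_force'])
im=viewer.read_camera('wrist');cv2.imwrite('pics/w2.png',im)
c=cam('wrist',st)
for k,z in(('fob',0),('hook_bow',.01),('hook_nose',.01),('hook_spine',.01),('hook_mouth',.01)):
    for d in viewer.pinpoint('wrist',k)[:3]:
        u,v=d['xy'][0]*640,d['xy'][1]*400
        print(k,round(d['confidence'],2),round(u),round(v),ground(c,u,v,z).round(4))
for d in viewer.outline_of('wrist','fob')[:3]:
    print(d['confidence'],d['extent'])
E
```

```text
time: 3.48
eef_pos: [0.4509, -0.021, 0.1356]
tcp_rot: [0.986, -0.166, -0.002, -0.0]
contact_force: [0.4, -0.6, 0.8]
opening: 1.001
finger_force: 0.0
[ 0.45092648 -0.02096496  0.13559959] [ 0.94478914 -0.32765857 -0.00365201] [-2.71724126e-01 -1.42064212e-01  2.17329807e+00 -2.89975184e-04
  1.11403407e+00  1.63302626e+00] [ 0.44348678 -0.58413667  0.7535209 ]
fob 0.82 220 280 [0.391  0.1067 0.    ]
fob 0.74 316 184 [ 0.4503 -0.0114  0.    ]
fob 0.62 481 204 [ 0.3855 -0.1426  0.    ]
hook_bow 0.9 316 273 [0.3742 0.0162 0.01  ]
hook_bow 0.59 201 226 [0.4494 0.0948 0.01  ]
hook_bow 0.55 433 239 [ 0.3715 -0.0923  0.01  ]
hook_nose 0.93 439 242 [ 0.3674 -0.0965  0.01  ]
hook_nose 0.91 197 243 [0.4366 0.1052 0.01  ]
hook_nose 0.76 332 261 [ 0.3804 -0.002   0.01  ]
hook_spine 0.9 302 246 [0.4027 0.0189 0.01  ]
hook_spine 0.75 444 228 [ 0.3788 -0.1043  0.01  ]
hook_spine 0.65 214 246 [0.4289 0.0921 0.01  ]
hook_mouth 0.85 332 253 [ 0.3879 -0.0043  0.01  ]
hook_mouth 0.85 446 241 [ 0.3663 -0.1029  0.01  ]
hook_mouth 0.81 199 244 [0.4352 0.1039 0.01  ]
0.85 [0.4659, 0.3802, 0.0642, 0.335]
0.58 [0.6552, 0.4755, 0.1414, 0.1512]
0.58 [0.3028, 0.5623, 0.0711, 0.174]
```

View pics/w2.png

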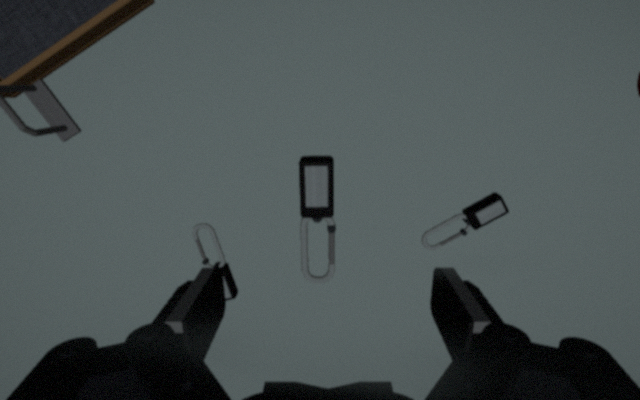

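The picture shows the fob block centred at (317,187), with the hook below it and the gate on its right. That matches the networks' points: origin to bow is 81 mm and yaw is 160°. I'll go down over the block.

```bash
python3 -m handwheel '[[[0.0854,-0.0037,-0.0088,0.02,0.9],[0.0854,0,0,0.03,0],[0.0854,0,0,0.03,0],[0.0854,0,0,0.03,0],[0.0854,0,0,0,0],[0.0854,0,0,0,0]]]'
python3 - <<'E'
from h import *
st=get_state();M=R.from_quat(st['tcp_rot']).as_matrix();print(st['eef_pos'],M.round(4).tolist(),st['qpos'],st['contact_force'])
d=np.array([.4503,-.0115,.004])-st['eef_pos'];print('tool delta',(M.T@d).round(4))
viewer.read_camera('wrist');c=cam('wrist',st)
for k,z in(('fob',0),('hook_bow',.01),('hook_spine',.01)):
    for e in viewer.pinpoint('wrist',k)[:3]:
        u,v=e['xy'][0]*640,e['xy'][1]*400
        print(k,round(e['confidence'],2),round(u),round(v),ground(c,u,v,z).round(4))
E
```

```text
time: 4.33
eef_pos: [0.4504, -0.0119, 0.0259]
tcp_rot: [0.985, -0.175, -0.002, -0.0]
contact_force: [-0.4, -0.3, -0.1]
opening: 1.003
finger_force: 0.0
[ 0.45041098 -0.01189389  0.02588188] [[0.9389, -0.3441, -0.0036], [-0.3441, -0.9389, 0.001], [-0.0037, 0.0003, -1.0]] [-2.52272139e-01  3.93783213e-02  2.23638958e+00  3.55006913e-05
  8.69526499e-01  1.66981683e+00] [-0.42014519 -0.30135314 -0.14672371]
tool delta [-0.0002 -0.0003  0.0219]
fob 0.88 571 258 [ 0.3834 -0.1404  0.    ]
fob 0.85 326 228 [ 0.4507 -0.0119  0.    ]
hook_bow 0.94 151 298 [0.4486 0.0969 0.01  ]
hook_bow 0.89 328 357 [0.374 0.015 0.01 ]
hook_bow 0.83 496 312 [ 0.3706 -0.0885  0.01  ]
hook_spine 0.93 516 285 [ 0.3841 -0.1032  0.01  ]
hook_spine 0.55 308 322 [0.4022 0.0174 0.01  ]
```

```bash
python3 -m handwheel '[[[0.0854,0,0,0.011,0],[0.0854,0,0,0.01,0],[0.0,0,0,0,0],[0,0,0,0,0],[0,0,0,0,0],[0,0,0,0,0],[0,0,0,0,0],[0,0,0,0,0],[0,0,0,0,0]]]' 50
python3 -m handwheel '[[[0,0,0,0,0],[0,0,0,0,0]]]'
```

```text
time: 5.28
eef_pos: [0.4517, -0.012, 0.0059]
tcp_rot: [0.985, -0.174, 0.0, 0.0]
contact_force: [-0.5, -0.3, -0.5]
opening: 0.005
finger_force: 0.0
time: 5.45
eef_pos: [0.4515, -0.0119, 0.0057]
tcp_rot: [0.985, -0.175, 0.0, -0.0]
contact_force: [-0.9, 0.5, -0.2]
opening: -0.001
finger_force: 0.0
```

```bash
python3 - <<'E'
from h import *
st=get_state()
im=viewer.read_camera('wrist');cv2.imwrite('pics/w3.png',im)
c=cam('wrist',st)
for k,z in(('fob',0),('hook_bow',.01),('hook_spine',.01)):
    for e in viewer.pinpoint('wrist',k)[:3]:
        u,v=e['xy'][0]*640,e['xy'][1]*400
        print(k,round(e['confidence'],2),round(u),round(v),ground(c,u,v,z).round(4))
E
```

```text
fob 0.82 327 246 [ 0.4503 -0.0121  0.    ]
fob 0.57 600 280 [ 0.3811 -0.1427  0.    ]
hook_bow 0.78 512 337 [ 0.3706 -0.0881  0.01  ]
hook_bow 0.65 138 317 [0.4503 0.0936 0.01  ]
hook_spine 0.78 534 310 [ 0.3831 -0.102   0.01  ]
hook_spine 0.57 164 346 [0.4295 0.0895 0.01  ]
```

View pics/w3.png

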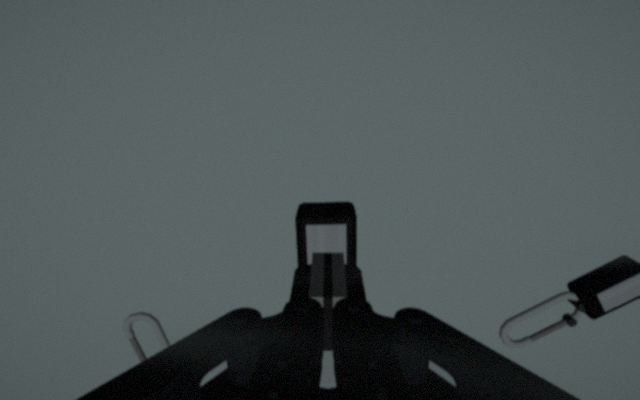

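```bash
python3 - <<'E'
from h import *
st=get_state();c=cam('wrist',st);M=R.from_quat(st['tcp_rot']).as_matrix();p=st['eef_pos'];print(ctrl.pinch_z,[a for a in dir(ctrl) if a[0]!='_'])
for z in(0,-.005,-.01,-.019,-.03): print(z,proj(c,p+M@np.array([0,0,z])),proj(c,p+M@np.array([0.011,0,z])))
f=np.array([.4503,-.0119]);a=np.radians(160.3);X=np.array([np.cos(a),np.sin(a)]);Y=np.array([-X[1],X[0]])
for q in((-25,-14,20),(-25,14,20),(25,0,20),(-25,14,0),(0,0,20)):
    print(q,proj(c,[*(f+X*q[0]/1e3+Y*q[1]/1e3),q[2]/1e3]))
E
```

```text
0.0187 ['Unreachable', 'pinch_z']
0 (np.float64(326.34867239001227), np.float64(248.56834648998313)) (np.float64(326.31688718498265), np.float64(228.28887629618524))
-0.005 (np.float64(326.32360950686956), np.float64(253.0127470356499)) (np.float64(326.29045356640967), np.float64(232.2612087796253))
-0.01 (np.float64(326.297152409609), np.float64(257.70438354179885)) (np.float64(326.2625196976133), np.float64(236.45899252617556))
-0.019 (np.float64(326.24562529438657), np.float64(266.8416858109419)) (np.float64(326.20802847257016), np.float64(244.6477035308136))
-0.03 (np.float64(326.17476385841115), np.float64(279.40754277651064)) (np.float64(326.13290022053), np.float64(255.93765973485506))
(-25, -14, 20) (np.float64(295.1925278584491), np.float64(213.93322036485043))
(-25, 14, 20) (np.float64(358.1839747896391), np.float64(213.48334379703564))
(25, 0, 20) (np.float64(327.512406414635), np.float64(310.11758447886564))
(-25, 14, 0) (np.float64(354.8894238776594), np.float64(199.71590852815473))
(0, 0, 20) (np.float64(327.11712527768583), np.float64(264.1375794239347))
```

```bash
python3 - <<'E'
from h import *
st=get_state();c=cam('scene');im=viewer.read_camera('scene')
u,v=map(int,proj(c,st['eef_pos']));print(u,v,st['opening'])
cr=im[v-45:v+30,u-50:u+50].copy();cr=cv2.resize(cr,None,fx=8,fy=8,interpolation=cv2.INTER_CUBIC)
for z,col in((0,(0,0,255)),(-.019,(0,255,0))):
    M=R.from_quat(st['tcp_rot']).as_matrix();a,b=proj(c,st['eef_pos']+M@np.array([0,0,z]))
    cv2.circle(cr,(int((a-u+50)*8),int((b-v+45)*8)),4,col,-1)
cr=cv2.convertScaleAbs(cr,alpha=2);cv2.imwrite('pics/s4.png',cr)
E
```

```text
302 200 0.0012641783396081466
```

View pics/s4.png

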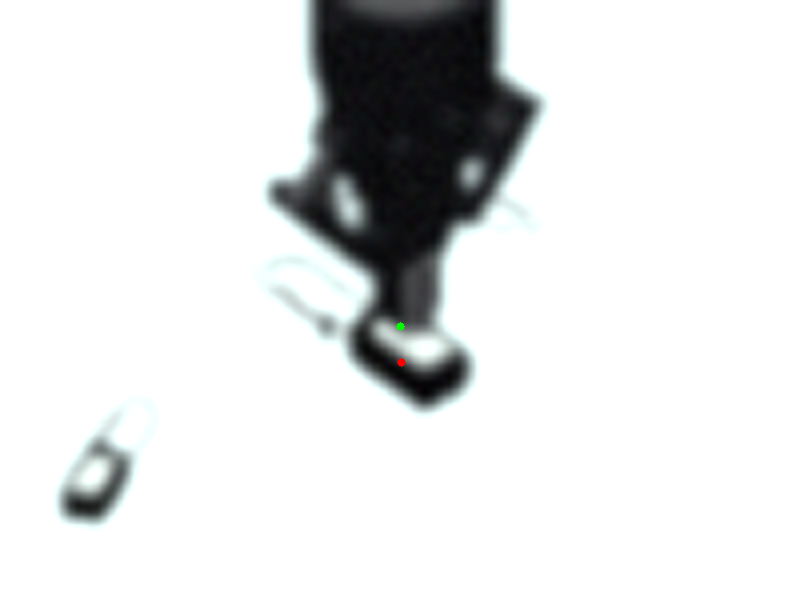

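The crop shows the shut fingertips just above the block top, at about the green mark 19 mm behind the reported TCP. So the real tips sit about 19 mm higher than the TCP reading, and I have to go that much lower, watching the force.

```bash
python3 -m handwheel '[[[0.0854,0,0,0,0],[0.0854,0,0,0,0],[0.0854,0,0,0,0],[0.0854,0,0,0,0],[0.0854,0,0,0,0],[0.0854,0,0,0.01,0],[0.0854,0,0,0.008,0],[0.0854,0,0,0,0],[0.0854,0,0,0,0]]]'

```

```text
time: 6.45
eef_pos: [0.4504, -0.0117, -0.0135]
tcp_rot: [0.985, -0.174, -0.001, -0.0]
contact_force: [-0.1, -0.8, 0.5]
opening: 1.001
finger_force: 0.0
```

```bash
python3 -m handwheel '[[[0.04,0,0,0,0],[0.04,0,0,0,0],[0.04,0,0,0,0],[0.0,0,0,0,0],[0,0,0,0,0],[0,0,0,0,0],[0,0,0,0,0]]]' 50

```

```text
time: 7.03
eef_pos: [0.4521, -0.0121, -0.0118]
tcp_rot: [0.985, -0.174, 0.001, 0.0]
contact_force: [-0.2, 0.1, 2.6]
opening: 0.311
finger_force: 49.5
```

```bash
python3 -m handwheel '[[[0,0,0,-0.01,0],[0,0,0,-0.025,0],[0,0,0,-0.03,0],[0,0.016,0.031,-0.015,0],[0,0.016,0.031,0,0],[0,0.016,0.031,0,0],[0,0.016,0.031,0,0],[0,0,0,0,-7],[0,0,0,0,-7],[0,0,0,0,-7],[0,0,0,0,-7],[0,0,0,0,-7]]]'
python3 -m handwheel '[[[0,0,0,0,-7],[0,0,0,0,-7],[0,0,0,0,-7],[0,0,0,0,-7],[0,0,0,0,-7],[0,0,0,0,-7],[0,0,0,0,-7],[0,0,0,0,-7],[0,0,0,0,-7],[0,0,0,0,-2],[0,0,0,0,0],[0,0,0,0,0]]]'
python3 - <<'E'
from h import *
st=get_state();M=R.from_quat(st['tcp_rot']).as_matrix();print(st['eef_pos'],M.round(3).tolist(),st['qpos'],st['contact_force'])
im=viewer.read_camera('wrist');cv2.imwrite('pics/w5.png',im);it=viewer.read_camera('top')
for n in('wrist','top'):
  c=cam(n,st)
  for k,z in(('fob',st['eef_pos'][2]+.013),('hook_bow',st['eef_pos'][2]+.023),('watch_tray',0),('watch_bar',.018),('watch_rear',.018),('watch_eye',0)):
    for e in viewer.pinpoint(n,k)[:2]:
        u,v=e['xy'][0]*640,e['xy'][1]*400
        print(n,k,round(e['confidence'],2),round(u),round(v),ground(c,u,v,z).round(4))
E
```

```text
time: 8.03
eef_pos: [0.4685, -0.1502, 0.0678]
tcp_rot: [0.991, 0.132, -0.0, -0.0]
contact_force: [0.4, 0.8, -0.8]
opening: 0.311
finger_force: 49.4
time: 9.03
eef_pos: [0.4687, -0.1501, 0.0678]
tcp_rot: [0.767, 0.642, -0.0, -0.0]
contact_force: [-0.4, -0.3, -0.9]
opening: 0.311
finger_force: 49.4
[ 0.46867993 -0.15013906  0.06776967] [[0.177, 0.984, -0.0], [0.984, -0.177, 0.0], [0.0, -0.0, -1.0]] [-5.16540616e-01  5.43968950e-02  2.12557715e+00  8.32970012e-05
  9.62115007e-01 -3.39138219e-01] [-0.43657035 -0.29360235 -0.88519213]
wrist fob 0.65 328 262 [ 0.4683 -0.1505  0.0808]
wrist fob 0.64 201 215 [ 0.4161 -0.1177  0.0808]
wrist watch_tray 0.71 628 251 [ 0.6725 -0.2219  0.    ]
wrist watch_bar 0.72 525 179 [ 0.5915 -0.1486  0.018 ]
wrist watch_rear 0.68 583 188 [ 0.6272 -0.1606  0.018 ]
wrist watch_eye 0.97 513 175 [ 0.5928 -0.1511  0.    ]
top fob 0.44 265 231 [0.3925 0.091  0.0808]
top hook_bow 0.7 263 207 [0.4528 0.0948 0.0908]
top watch_tray 0.7 382 127 [ 0.6756 -0.2182  0.    ]
top watch_tray 0.64 475 269 [ 0.2913 -0.4691  0.    ]
top watch_bar 0.68 447 294 [ 0.2273 -0.388   0.018 ]
top watch_bar 0.42 357 157 [ 0.5892 -0.1473  0.018 ]
top watch_rear 0.55 445 284 [ 0.2533 -0.382   0.018 ]
top watch_rear 0.52 360 147 [ 0.6185 -0.1541  0.018 ]
top watch_eye 0.55 359 157 [ 0.5936 -0.1557  0.    ]
top watch_eye 0.44 439 298 [ 0.2136 -0.3723  0.    ]
```

View pics/w5.png

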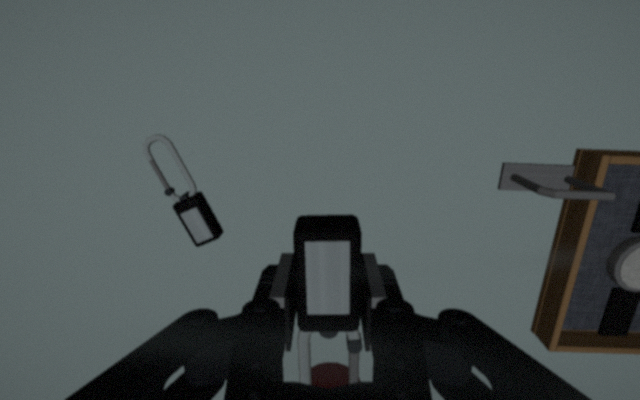

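The fob is held straight, with its block at (328,270) and its hook running downward, gate on the right. The watch eye is at right: bar foot near (513,177), top bend near (545,191), plate from (500,163) to (575,190). Next I'll refine the bar position and the tray yaw.

```bash
python3 - <<'E'
from h import *
st=get_state();im=viewer.read_camera('wrist');viewer.read_camera('top')
c=cam('wrist',st)
print('foot',ground(c,513,177,.003).round(4),'top',ground(c,543,191,.038).round(4))
for P in((500,163),(500,190),(577,165)): print('plate',ground(c,*P,.003).round(4))
for n in('top','wrist'):
  cc=cam(n,st)
  for o in viewer.outline_of(n,'watch_tray')[:2]:
    ct=max(cv2.findContours(o['mask'].astype(np.uint8),0,1)[0],key=len)[:,0]
    W=np.array([ground(cc,*p,.024)[:2] for p in ct],np.float32)*1000
    r=cv2.minAreaRect(W);print(n,o['confidence'],r)
  for o in viewer.outline_of(n,'watch_eye')[:2]:
    ct=max(cv2.findContours(o['mask'].astype(np.uint8),0,1)[0],key=len)[:,0]
    W=np.array([ground(cc,*p,.003)[:2] for p in ct],np.float32)*1000
    print(n,'eye',o['confidence'],o['extent'],cv2.minAreaRect(W))
# line segments near eye/tray in wrist
g=cv2.cvtColor(cv2.resize(im,None,fx=2,fy=2,interpolation=cv2.INTER_CUBIC),6)
for l in sorted(cv2.createLineSegmentDetector().detect(g)[0][:,0]/2,key=lambda l:-np.hypot(l[0]-l[2],l[1]-l[3])):
    if min(l[0],l[2])>490 and np.hypot(l[0]-l[2],l[1]-l[3])>18:
        a,b=[ground(c,l[i],l[i+1],.003 if l[i]<575 else .024) for i in(0,2)];d=b-a;print(l.round(),np.degrees(np.arctan2(d[1],d[0])).round(1))
E
```

```text
foot [ 0.5919 -0.1512  0.003 ] top [ 0.5916 -0.1504  0.038 ]
plate [ 0.5837 -0.1403  0.003 ]
plate [ 0.5832 -0.1587  0.003 ]
plate [ 0.633  -0.1504  0.003 ]
top 0.86 ((647.5249633789062, -212.97523498535156), (141.23802185058594, 161.90444946289062), 77.42684173583984)
top 0.75 ((268.43597412109375, -445.3649597167969), (148.08824157714844, 156.986572265625), 67.2334213256836)
top eye 0.59 [0.5563, 0.3652, 0.0114, 0.0327] ((606.6362915039062, -153.16607666015625), (17.00438117980957, 45.06749725341797), 80.90118408203125)
top eye 0.44 [0.6755, 0.7092, 0.0322, 0.0433] ((234.04550170898438, -382.3109130859375), (26.345598220825195, 44.70391082763672), 70.95623016357422)
wrist 0.87 ((619.1043701171875, -212.1460723876953), (82.56196594238281, 162.34999084472656), 4.935023784637451)
wrist eye 0.58 [0.7766, 0.409, 0.1806, 0.0843] ((620.8538818359375, -159.1571044921875), (22.482961654663086, 79.77008819580078), 75.50105285644531)
[529. 331. 563. 198.] 77.6
[589. 200. 558. 313.] -92.6
[639. 354. 547. 351.] -173.0
[639. 349. 557. 346.] -170.1
[536. 360. 591. 400.] -37.9
[502. 162. 570. 165.] -12.5
[577. 149. 639. 151.] -12.4
[596. 333. 611. 288.] 77.5
[639. 157. 603. 155.] 167.4
[514. 174. 543. 187.] -33.9
[630. 231. 639. 201.] 78.4
[602. 156. 594. 184.] -102.6
[548. 351. 530. 330.] 121.6
[561. 200. 535. 194.] 157.1
[497. 188. 502. 163.] 77.9
[564. 198. 589. 199.] 72.5
[504. 164. 500. 188.] -101.7
[611. 164. 634. 164.] -11.4
[591. 222. 597. 201.] 78.9
[518. 190. 498. 189.] 166.5
[553. 331. 548. 349.] -101.2
[558. 313. 553. 331.] -102.4
```

The tray yaw is -12.4° from several parallel edges. The bar is at (0.5918,-0.1508), and its foot, its top and the plate all agree. I'll move to the standoff, with the bar at fob (62,30), staying high for now.

```bash
python3 -m handwheel '[[[0,0,0,0,2.2],[0,0.022,0.0226,0,0],[0,0.022,0.0226,0,0],[0,0.022,0.0226,0,0],[0,0.022,0.0226,0,0],[0,0,0,0.02,0],[0,0,0,0.02,0],[0,0,0,0,0],[0,0,0,0,0]]]'
cat > m.py <<'E'
from h import *
st=get_state();M=R.from_quat(st['tcp_rot']).as_matrix();print(st['time'],st['eef_pos'].round(4),'yaw',np.degrees(np.arctan2(M[1,0],M[0,0])).round(2),'F',st['contact_force'].round(1),'tool F',(M.T@st['contact_force']).round(1),'T',st['wrist_torque'].round(2),st['qpos'].round(2))
b=M.T@(np.array([.5918,-.1508,.018])-st['eef_pos'])*1000
print('bar in fob (mm)',(-b[0]).round(1),b[1].round(1),'underside',((st['eef_pos'][2]+.0125)*1000).round(1))
E
python3 m.py; python3 - <<'E'
from h import *
st=get_state();viewer.read_camera('wrist');c=cam('wrist',st);z=st['eef_pos'][2]
for k,h in(('fob',z+.0125),('hook_mouth',z+.0225),('hook_spine',z+.0225),('hook_nose',z+.0225),('watch_bar',.018),('watch_rear',.018),('watch_eye',0)):
    for e in viewer.pinpoint('wrist',k)[:2]:
        u,v=e['xy'][0]*640,e['xy'][1]*400;g=ground(c,u,v,h)
        b=R.from_quat(st['tcp_rot']).inv().apply(g-st['eef_pos'])*1000
        print(k,round(e['confidence'],2),round(u),round(v),g.round(4),'fobframe',(-b[0]).round(1),b[1].round(1))
E
```

```text
time: 10.78
eef_pos: [0.5747, -0.0831, 0.0262]
tcp_rot: [0.779, 0.627, -0.001, -0.002]
contact_force: [0.9, -0.4, -0.1]
opening: 0.311
finger_force: 49.5
10.7833 [ 0.5747 -0.0831  0.0262] yaw 77.71 F [ 0.9 -0.4 -0.1] tool F [-0.2  0.9  0.1] T [ 0.03 -0.    0.01] [-0.32  0.3   1.93 -0.    0.92 -0.1 ]
bar in fob (mm) 62.5 31.2 underside 38.7
fob 0.78 327 264 [ 0.5734 -0.0847  0.0387] fobframe 1.8 -1.0
hook_mouth 0.58 354 383 [ 0.5736 -0.1468  0.0487] fobframe 62.5 12.4
hook_spine 0.74 27 329 [ 0.4289 -0.0832  0.0487] fobframe 31.1 -142.5
hook_spine 0.65 305 372 [ 0.5515 -0.1352  0.0487] fobframe 55.8 -11.6
watch_rear 0.3 305 374 [ 0.5424 -0.1645  0.018 ] fobframe 86.5 -14.2
```

Hook points seen in the hand match the nominal fob frame within 0.6 mm. I'll descend beside the bar now.

```bash
python3 -m handwheel '[[[0,0,0,0.018,0],[0,0,0,0.014,0],[0,0,0,0,0],[0,0,0,0,0],[0,0,0,0,0],[0,0,0,0,0]]]'; python3 m.py
```

```text
time: 11.68
eef_pos: [0.5767, -0.0838, -0.0036]
tcp_rot: [0.779, 0.627, 0.0, 0.001]
contact_force: [-0.2, 1.1, -1.6]
opening: 0.311
finger_force: 49.6
11.6833 [ 0.5767 -0.0838 -0.0036] yaw 77.7 F [-0.2  1.1 -1.6] tool F [ 1.1 -0.4  1.6] T [ 0.   -0.03  0.02] [-0.32  0.35  1.93  0.    0.86 -0.1 ]
bar in fob (mm) 62.2 29.1 underside 8.9
```

```bash
python3 -m handwheel '[[[0,0,0.005,0,0],[0,0,0.005,0,0],[0,0,0,0,0],[0,0,0.002,0,0],[0,0,0.002,0,0],[0,0,0.002,0,0],[0,0,0.002,0,0],[0,0,0,0,0],[0,0,0,0,0]]]'; python3 m.py
```

```text
time: 12.43
eef_pos: [0.5931, -0.0872, -0.0046]
tcp_rot: [0.779, 0.627, -0.0, -0.001]
contact_force: [-3.2, 0.8, 1.1]
opening: 0.315
finger_force: 49.8
12.4333 [ 0.5931 -0.0872 -0.0046] yaw 77.69 F [-3.2  0.8  1.1] tool F [ 0.1 -3.3 -1.1] T [ 0.14  0.56 -0.14] [-0.32  0.39  1.88  0.    0.87 -0.1 ]
bar in fob (mm) 62.4 12.2 underside 7.9
```

```bash
python3 -m handwheel '[[[0,0,0.002,0,0],[0,0,0.002,0,0],[0,0,0.002,0,0],[0,0,0,0,0],[0,0,0,0,0]]]'; python3 m.py; python3 - <<'E'
from h import *
st=get_state();viewer.read_camera('wrist');c=cam('wrist',st);z=st['eef_pos'][2]
for k,h in(('fob',z+.0125),('hook_mouth',z+.0225),('hook_spine',z+.0225),('hook_nose',z+.0225),('watch_bar',.018)):
    for e in viewer.pinpoint('wrist',k)[:2]:
        u,v=e['xy'][0]*640,e['xy'][1]*400;g=ground(c,u,v,h)
        b=R.from_quat(st['tcp_rot']).inv().apply(g-st['eef_pos'])*1000
        print(k,round(e['confidence'],2),round(u),round(v),g.round(4),'fobframe',(-b[0]).round(1),b[1].round(1))
E
```

```text
time: 12.85
eef_pos: [0.5986, -0.0884, -0.0051]
tcp_rot: [0.779, 0.627, -0.001, -0.001]
contact_force: [-5.0, 1.3, -0.3]
opening: 0.311
finger_force: 49.7
12.85 [ 0.5986 -0.0884 -0.0051] yaw 77.67 F [-5.   1.3 -0.3] tool F [ 0.2 -5.1  0.3] T [ 0.12  0.8  -0.33] [-0.31  0.4   1.87  0.    0.88 -0.1 ]
bar in fob (mm) 62.4 6.6 underside 7.4
fob 0.94 325 262 [ 0.5968 -0.0887  0.0074] fobframe 0.7 -1.7
hook_mouth 0.77 353 386 [ 0.5965 -0.1538  0.0174] fobframe 64.4 11.8
hook_spine 0.59 302 369 [ 0.5744 -0.1383  0.0174] fobframe 53.9 -13.0
watch_bar 0.62 342 385 [ 0.5913 -0.152   0.018 ] fobframe 63.7 6.4
```

```bash
python3 -m handwheel '[[[0,0,0.002,0,0],[0,0,0.0015,0,0],[0,0,0,0,0],[0,0,0,0,0]]]'; python3 m.py
```

```text
time: 13.48
eef_pos: [0.602, -0.089, -0.005]
tcp_rot: [0.779, 0.627, -0.0, -0.001]
contact_force: [-5.3, 1.7, -1.0]
opening: 0.31
finger_force: 49.6
13.4833 [ 0.602 -0.089 -0.005] yaw 77.67 F [-5.3  1.7 -1. ] tool F [ 0.5 -5.6  1. ] T [ 0.27  0.86 -0.33] [-0.31  0.4   1.86  0.    0.88 -0.1 ]
bar in fob (mm) 62.6 3.2 underside 7.5
```

```bash
python3 -m handwheel '[[[0,0.003,0,0,0],[0,0.003,0,0,0],[0,0.003,0,0,0],[0,0,0,0,0]]]'; python3 m.py;python3 -m handwheel '[[[0,0.003,0,0,0],[0,0.003,0,0,0],[0,0,0,0,0]]]'; python3 m.py
```

```text
time: 13.82
eef_pos: [0.6057, -0.0796, -0.0042]
tcp_rot: [0.779, 0.627, 0.001, 0.0]
contact_force: [-0.6, 5.0, -0.2]
opening: 0.313
finger_force: 49.6
13.8167 [ 0.6057 -0.0796 -0.0042] yaw 77.69 F [-0.6  5.  -0.2] tool F [ 4.7 -1.6  0.2] T [ 0.78  0.21 -0.14] [-0.3   0.4   1.86  0.    0.88 -0.08]
bar in fob (mm) 72.5 1.7 underside 8.3
time: 14.07
eef_pos: [0.6081, -0.0751, -0.0033]
tcp_rot: [0.778, 0.628, 0.001, 0.002]
contact_force: [0.3, -0.3, -1.2]
opening: 0.311
finger_force: 49.7
14.0667 [ 0.6081 -0.0751 -0.0033] yaw 77.8 F [ 0.3 -0.3 -1.2] tool F [-0.3  0.3  1.2] T [ 0.03 -0.03  0.01] [-0.29  0.41  1.86 -0.    0.88 -0.07]
bar in fob (mm) 77.5 0.2 underside 9.2
```

```bash
python3 -m handwheel '[[[0,0.0015,0,0,0],[0,0.0015,0,0,0],[0,0.001,0,0,0],[0,0,0,0,0],[0,0,0,0,0]]]'; python3 m.py
```

```text
time: 14.48
eef_pos: [0.6071, -0.071, -0.0043]
tcp_rot: [0.779, 0.627, 0.0, 0.0]
contact_force: [0.3, -0.5, -0.8]
opening: 0.312
finger_force: 49.7
14.4833 [ 0.6071 -0.071  -0.0043] yaw 77.71 F [ 0.3 -0.5 -0.8] tool F [-0.5  0.4  0.8] T [0.01 0.05 0.07] [-0.28  0.41  1.86 -0.    0.88 -0.07]
bar in fob (mm) 81.2 2.0 underside 8.2
```

```bash
python3 -m handwheel '[[[0,0.0005,0.001,0,0],[0,0.0005,0,0,0],[0,0,0,0,0],[0,0,0,0,0]]]'; python3 m.py; python3 -m handwheel '[[[0,0.0005,0,0,0],[0,0,0,0,0],[0,0,0,0,0]]]'; python3 m.py
```

```text
time: 14.82
eef_pos: [0.6082, -0.0702, -0.0044]
tcp_rot: [0.779, 0.627, -0.0, 0.0]
contact_force: [0.3, 0.6, -1.3]
opening: 0.309
finger_force: 49.7
14.8167 [ 0.6082 -0.0702 -0.0044] yaw 77.7 F [ 0.3  0.6 -1.3] tool F [0.6 0.2 1.3] T [0.07 0.   0.05] [-0.28  0.41  1.85 -0.    0.88 -0.07]
bar in fob (mm) 82.3 1.2 underside 8.1
time: 15.07
eef_pos: [0.6082, -0.0696, -0.0044]
tcp_rot: [0.779, 0.627, -0.0, -0.0]
contact_force: [0.3, 0.8, -1.1]
opening: 0.312
finger_force: 49.7
15.0667 [ 0.6082 -0.0696 -0.0044] yaw 77.7 F [ 0.3  0.8 -1.1] tool F [0.9 0.1 1.1] T [ 0.04 -0.03  0.06] [-0.28  0.41  1.85 -0.    0.88 -0.06]
bar in fob (mm) 82.8 1.2 underside 8.1
```

```bash
python3 -m handwheel '[[[0,0.0005,0,0,0],[0,0,0,0,0],[0,0,0,0,0]]]'; python3 m.py; python3 -m handwheel '[[[0,0.0005,0,0,0],[0,0,0,0,0],[0,0,0,0,0]]]'; python3 m.py
```

```text
time: 15.32
eef_pos: [0.6083, -0.0691, -0.0044]
tcp_rot: [0.779, 0.627, -0.0, -0.0]
contact_force: [0.2, -0.9, -1.0]
opening: 0.313
finger_force: 49.7
15.3167 [ 0.6083 -0.0691 -0.0044] yaw 77.7 F [ 0.2 -0.9 -1. ] tool F [-0.8  0.4  1. ] T [-0.02  0.02 -0.04] [-0.28  0.41  1.85  0.    0.88 -0.06]
bar in fob (mm) 83.3 1.2 underside 8.1
time: 15.57
eef_pos: [0.6084, -0.0689, -0.0043]
tcp_rot: [0.779, 0.627, -0.0, 0.0]
contact_force: [-0.4, -0.9, -0.7]
opening: 0.31
finger_force: 49.7
15.5667 [ 0.6084 -0.0689 -0.0043] yaw 77.7 F [-0.4 -0.9 -0.7] tool F [-1.  -0.2  0.7] T [-0.11  0.04 -0.08] [-0.28  0.41  1.85 -0.    0.88 -0.06]
bar in fob (mm) 83.6 1.2 underside 8.2
```

```bash
python3 - <<'E'
from h import *
st=get_state();im=viewer.read_camera('scene');c=cam('scene');u,v=map(int,proj(c,[.59,-.13,.02]))
w=viewer.read_camera('wrist')
a=cv2.resize(im[v-30:v+30,u-40:u+40],None,fx=7,fy=7,interpolation=2);b=cv2.resize(w[220:400,230:430],None,fx=2,fy=2)
b=cv2.copyMakeBorder(b,0,420-360,0,0,0);x=np.hstack([a[:, :400],b[:420]]);x=np.hstack([cv2.resize(a,(400,420*400//560)) if 0 else a[:,80:480],b]);cv2.imwrite('pics/s6.png',cv2.convertScaleAbs(x,alpha=1.7));print(x.shape)
E
```

```text
(420, 800, 3)
```

View pics/s6.png

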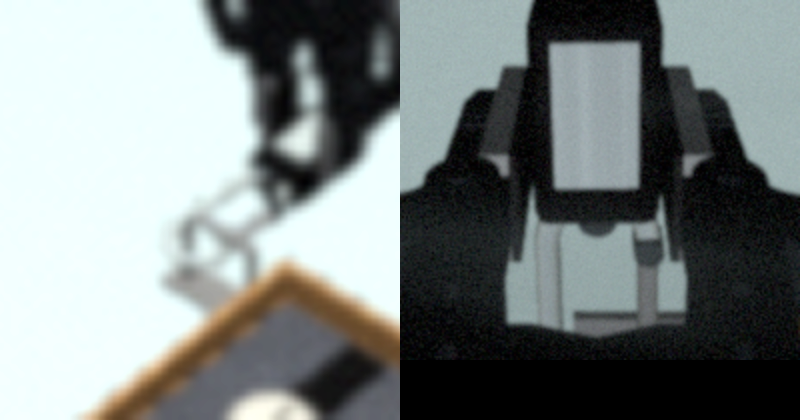

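Left (scene crop): the hook loop surrounds the eye's front bar near (185,240). Right (wrist crop): the gate lies straight, so it is shut. Contact in the bow is starting, so I'll build the tug in small steps.

```bash
python3 -m handwheel '[[[0,0.0005,0,0,0],[0,0,0,0,0],[0,0,0,0,0]]]'; python3 m.py; python3 -m handwheel '[[[0,0.0005,0,0,0],[0,0,0,0,0],[0,0,0,0,0]]]'; python3 m.py
```

```text
time: 15.92
eef_pos: [0.6085, -0.0686, -0.0044]
tcp_rot: [0.779, 0.627, -0.0, 0.0]
contact_force: [-0.4, -3.1, -1.6]
opening: 0.31
finger_force: 49.6
15.9167 [ 0.6085 -0.0686 -0.0044] yaw 77.71 F [-0.4 -3.1 -1.6] tool F [-3.1  0.3  1.6] T [-0.49  0.06 -0.04] [-0.28  0.41  1.85 -0.    0.88 -0.06]
bar in fob (mm) 83.9 1.2 underside 8.1
time: 16.17
eef_pos: [0.6085, -0.0685, -0.0044]
tcp_rot: [0.779, 0.627, -0.001, 0.0]
contact_force: [-0.3, -5.3, -1.1]
opening: 0.308
finger_force: 49.6
16.1667 [ 0.6085 -0.0685 -0.0044] yaw 77.72 F [-0.3 -5.3 -1.1] tool F [-5.3  0.8  1.1] T [-0.82  0.18 -0.06] [-0.28  0.41  1.85 -0.    0.88 -0.06]
bar in fob (mm) 84.0 1.2 underside 8.1
```

```bash
python3 -m handwheel '[[[0,0.0004,0,0,0],[0,0,0,0,0],[0,0,0,0,0]]]'; python3 m.py; python3 -m handwheel '[[[0,0,0,0,0],[0,0,0,0,0]]]';python3 m.py
```

```text
time: 16.42
eef_pos: [0.6085, -0.0684, -0.0044]
tcp_rot: [0.779, 0.627, -0.001, 0.001]
contact_force: [-1.4, -6.5, -1.4]
opening: 0.311
finger_force: 49.6
16.4167 [ 0.6085 -0.0684 -0.0044] yaw 77.73 F [-1.4 -6.5 -1.4] tool F [-6.6  0.   1.4] T [-1.03  0.25 -0.01] [-0.28  0.41  1.85 -0.    0.88 -0.06]
bar in fob (mm) 84.1 1.2 underside 8.1
time: 16.58
eef_pos: [0.6085, -0.0685, -0.0044]
tcp_rot: [0.779, 0.627, -0.001, 0.001]
contact_force: [-1.5, -6.4, -1.4]
opening: 0.316
finger_force: 49.6
16.5833 [ 0.6085 -0.0685 -0.0044] yaw 77.73 F [-1.5 -6.4 -1.4] tool F [-6.6 -0.1  1.4] T [-0.93  0.27 -0.06] [-0.28  0.41  1.85 -0.    0.88 -0.06]
bar in fob (mm) 84.1 1.1 underside 8.1
```

```bash
python3 -m handwheel '[[[0,0.0001,0,0,0],[0,0,0,0,0],[0,0,0,0,0],[0,0,0,0,0],[0,0,0,0,0],[0,0,0,0,0],[0,0,0,0,0],[0,0,0,0,0],[0,0,0,0,0],[0,0,0,0,0],[0,0,0,0,0],[0,0,0,0,0]]]';python3 m.py; python3 -m handwheel '[[[0,0,0,0,0],[0,0,0,0,0],[0,0,0,0,0],[0,0,0,0,0]]]';python3 m.py
```

```text
time: 17.58
eef_pos: [0.6085, -0.0684, -0.0044]
tcp_rot: [0.779, 0.627, -0.001, 0.001]
contact_force: [-2.3, -6.1, -1.7]
opening: 0.313
finger_force: 49.6
17.5833 [ 0.6085 -0.0684 -0.0044] yaw 77.73 F [-2.3 -6.1 -1.7] tool F [-6.5 -0.9  1.7] T [-1.01  0.22 -0.04] [-0.28  0.41  1.85 -0.    0.88 -0.06]
bar in fob (mm) 84.1 1.2 underside 8.1
time: 17.92
eef_pos: [0.6085, -0.0684, -0.0044]
tcp_rot: [0.779, 0.627, -0.001, 0.001]
contact_force: [-2.0, -5.8, -2.0]
opening: 0.307
finger_force: 49.6
17.9167 [ 0.6085 -0.0684 -0.0044] yaw 77.73 F [-2.  -5.8 -2. ] tool F [-6.1 -0.7  2. ] T [-1.09  0.28 -0.04] [-0.28  0.41  1.85 -0.    0.88 -0.06]
bar in fob (mm) 84.1 1.2 underside 8.1
```

```bash
python3 -m handwheel '[[[0,0.0002,0,0,0],[0,0,0,0,0],[0,0,0,0,0],[0,0,0,0,0],[0,0,0,0,0],[0,0,0,0,0],[0,0,0,0,0],[0,0,0,0,0],[0,0,0,0,0],[0,0,0,0,0],[0,0,0,0,0],[0,0,0,0,0]]]';python3 m.py; python3 -m handwheel '[[[0,0,0,0,0],[0,0,0,0,0],[0,0,0,0,0],[0,0,0,0,0]]]';python3 m.py
```

```text
time: 18.92
eef_pos: [0.6085, -0.0684, -0.0044]
tcp_rot: [0.779, 0.627, -0.001, 0.001]
contact_force: [-1.3, -6.8, -2.3]
opening: 0.312
finger_force: 49.6
18.9167 [ 0.6085 -0.0684 -0.0044] yaw 77.73 F [-1.3 -6.8 -2.3] tool F [-6.9  0.2  2.4] T [-1.1   0.28 -0.  ] [-0.28  0.41  1.85 -0.    0.88 -0.06]
bar in fob (mm) 84.1 1.2 underside 8.1
time: 19.25
eef_pos: [0.6085, -0.0684, -0.0045]
tcp_rot: [0.779, 0.627, -0.001, 0.001]
contact_force: [-1.3, -6.9, -0.9]
opening: 0.308
finger_force: 49.6
19.25 [ 0.6085 -0.0684 -0.0045] yaw 77.73 F [-1.3 -6.9 -0.9] tool F [-7.   0.2  0.9] T [-1.09  0.33 -0.05] [-0.28  0.41  1.85 -0.    0.88 -0.06]
bar in fob (mm) 84.1 1.2 underside 8.0
```

```bash
python3 -m handwheel '[[[0,-0.001,0,0,0],[0,-0.0015,0,0,0],[0,-0.0015,0,0,0],[0,0,0,0,0],[0,0,0,0.002,0],[0,0,0,0.002,0],[0,0,0,0.001,0],[0,0,0,0,0],[0,0,0,0,0]]]';python3 m.py;python3 -m handwheel '[[[0,0,0,0.001,0],[0,0,0,0,0],[0,0,0,0,0]]]';python3 m.py
```

```text
time: 20.0
eef_pos: [0.6078, -0.0707, -0.0096]
tcp_rot: [0.779, 0.627, -0.0, -0.0]
contact_force: [0.2, 0.2, -0.8]
opening: 0.314
finger_force: 49.6
20.0 [ 0.6078 -0.0707 -0.0096] yaw 77.71 F [ 0.2  0.2 -0.8] tool F [0.3 0.1 0.8] T [ 0.02 -0.04 -0.02] [-0.28  0.42  1.85  0.    0.87 -0.07]
bar in fob (mm) 81.6 1.4 underside 2.9
time: 20.25
eef_pos: [0.608, -0.0709, -0.0104]
tcp_rot: [0.779, 0.627, -0.0, -0.0]
contact_force: [-0.5, -0.5, -1.2]
opening: 0.31
finger_force: 49.6
20.25 [ 0.608  -0.0709 -0.0104] yaw 77.7 F [-0.5 -0.5 -1.2] tool F [-0.6 -0.4  1.2] T [-0.01  0.02 -0.04] [-0.28  0.42  1.85  0.    0.87 -0.07]
bar in fob (mm) 81.5 1.2 underside 2.1
```

```bash
python3 -m handwheel '[[[0,0,0,0.001,0],[0,0,0,0,0],[0,0,0,0,0]]]';python3 m.py;python3 -m handwheel '[[[0,0,0,0.0007,0],[0,0,0,0,0],[0,0,0,0,0]]]';python3 m.py
```

```text
time: 20.5
eef_pos: [0.6079, -0.0709, -0.0114]
tcp_rot: [0.779, 0.627, -0.0, -0.0]
contact_force: [0.4, -0.2, -1.1]
opening: 0.31
finger_force: 49.6
20.5 [ 0.6079 -0.0709 -0.0114] yaw 77.7 F [ 0.4 -0.2 -1.1] tool F [-0.1  0.5  1.1] T [-0.01 -0.04  0.01] [-0.28  0.42  1.85  0.    0.87 -0.07]
bar in fob (mm) 81.5 1.3 underside 1.1
time: 20.75
eef_pos: [0.6081, -0.071, -0.0118]
tcp_rot: [0.779, 0.627, 0.0, 0.0]
contact_force: [-1.6, -0.4, 1.5]
opening: 0.31
finger_force: 49.9
20.75 [ 0.6081 -0.071  -0.0118] yaw 77.71 F [-1.6 -0.4  1.5] tool F [-0.7 -1.5 -1.5] T [0.06 0.2  0.01] [-0.28  0.42  1.85  0.    0.87 -0.07]
bar in fob (mm) 81.5 1.1 underside 0.7
```

Bench contact reached. Releasing and rising.

```bash
python3 -m handwheel '[[[0.035,0,0,0,0],[0.045,0,0,0,0],[0.06,0,0,0,0],[0.06,0,0,0,0],[0.06,0,0,0,0],[0.06,0,0,-0.01,0],[0.06,0,0,-0.02,0],[0.06,0,0,-0.03,0],[0.06,0,0,-0.03,0],[0.06,0,0,-0.03,0],[0.06,0,0,0,0],[0.06,0,0,0,0]]]'
python3 -m handwheel '[[[0.06,0.04,0,0,0],[0.06,0.04,0,0,0],[0.06,0,0,-0.03,0],[0.06,0,0,0,0],[0.06,0,0,0,0]]]'
python3 - <<'E'
from h import *
st=get_state();print(st['eef_pos'],st['contact_force'])
w=viewer.read_camera('wrist');im=viewer.read_camera('scene');c=cam('scene');cw=cam('wrist',st)
for k,h in(('fob',0),('hook_bow',.01),('hook_nose',.01),('hook_spine',.01),('watch_bar',.018)):
    for e in viewer.pinpoint('wrist',k)[:1]:
        u,v=e['xy'][0]*640,e['xy'][1]*400;print(k,round(e['confidence'],2),round(u),round(v),ground(cw,u,v,h).round(4))
u,v=map(int,proj(c,[.59,-.11,.01]));a=cv2.resize(im[v-28:v+28,u-26:u+26],(400,430),interpolation=2)
u,v=map(int,proj(cw,[.592,-.13,.01]));u=min(max(u,90),550);v=min(v,300);print(u,v)
b=cv2.resize(w[v-100:v+100,u-90:u+90],(387,430),interpolation=2)
cv2.imwrite('pics/f.png',cv2.convertScaleAbs(np.hstack([a,b]),alpha=1.6))
E
```

```text
time: 21.75
eef_pos: [0.61, -0.0715, 0.1118]
tcp_rot: [0.779, 0.627, 0.002, 0.003]
contact_force: [-0.6, -0.6, 0.0]
opening: 0.703
finger_force: 0.0
time: 22.17
eef_pos: [0.6257, 0.0076, 0.1387]
tcp_rot: [0.778, 0.628, 0.001, 0.001]
contact_force: [-0.0, -0.1, 0.3]
opening: 0.699
finger_force: 0.0
[0.62565534 0.00762803 0.13868256] [-0.04419825 -0.05333104  0.25405597]
fob 0.61 327 263 [ 0.6081 -0.0715 -0.    ]
hook_bow 0.95 85 118 [0.4475 0.1003 0.01  ]
hook_nose 0.86 339 332 [ 0.6042 -0.1428  0.01  ]
hook_spine 0.78 67 135 [0.428  0.0912 0.01  ]
watch_bar 0.94 328 348 [ 0.5913 -0.1515  0.018 ]
324 300
```

View pics/f.png

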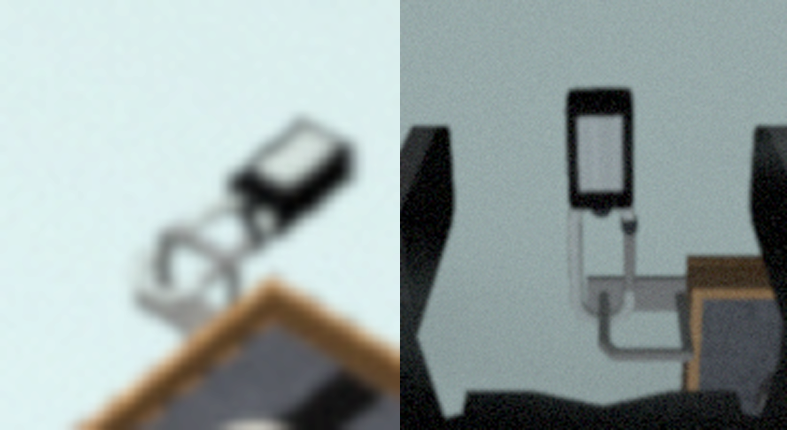

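The picture shows the fob lying flat on the bench, with the eye's front bar (604,300 in the right half) inside the closed end of the hook. The gate is straight and shut, and the gripper is clear.

```bash
python3 -c "
from plant import sign_off
print(sign_off())"
```

```text
the job is handed in; nothing more can be done
None
```

The fob is hooked on the watch tray's eye with the gate shut, was tugged at about 6–7 N for nearly 3 s (about 7 N over the last second), and lies flat on the bench; the job was handed in at about 22 s.

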